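# Unlatch the dry-store box, lay its lid right back and fetch the spice jar

## Task

Open the white dry-store box by lifting the paddle on its lid, which draws the latch, and swing the lid right back until it comes up against its rear stops; feel for them and do not force the lid against them. Then take out the spice jar with the flat dark cap and set it down gently, upright, on the chopping board. Leave the lid open, the salt shaker standing in the box and everything around undisturbed.

Things in the scene. Friction and masses are not known exactly. Their poses are not given: they have to be found in the camera images.
- store_box: White steel box with lid, fixed, 150 deep (x) by 220 wide (y); walls 4, rim 86 high, closed lid top 124, inner floor 8 above the worktop. Origin: centre of the underside; x from the front (paddle side, towards the robot) to the rear, y left, z up. Lid hinge axis: parallel to y through box x = +75, z = 90. A wire handle stands 14 out from each end.
- lid (a joint): Lid angle, rad: 0 shut, 1.57 upright. Friction hinge (0.8 N m): it stays where left (change hold at will); 4 to 8 N at the front edge swings it. The lid is 34 deep; its front wall stands 152 before the hinge, lower edge level with it. Shut, it sits on a springy seal. It ends on rubber stops between 1.5 and 2.0 rad (differs each time); there the force at the front edge rises 4 N or more a mm.
- paddle (a joint): Paddle angle to the lid, rad: 0 flat, 0.55 fully lifted, after which it carries the lid. Turns parallel to the lid hinge about box x = -28, z = 135 (lid shut), front lip rising; a spring returns it (2 to 4 N at the lip, up to 10 N while latched). It draws a hidden pawl (mid-lid, juts 22 below its rim) from a striker; free at 0.2 to 0.45 rad (differs; felt as a drop of the pull).
- paddle_grip (a point): Grip point of the steel paddle on the lid: channel 36 wide (y), 72 long (x), with two upright side faces 16 high to pinch from above. Midway between and half-way up them, 58 ahead of the pivot axis, 10 above the lid top (134 over the worktop, shut), 11 behind the front end, which overhangs the lid. It can turn, and slowly slides, between the fingers.
- rear_stop: Steel bracket on the rear of the box with two rubber-capped stop screws, 28 behind the rear face, on whose caps the open lid's rear wall comes to bear. Origin: on the rear face, 58 above the worktop. The height to which the screws are set is not given and differs each time.
- spice_jar_mid (a point): Spice jar standing in the left or the right half of the box: glass, flat straight-sided dark cap, 44 diameter, 105 high (the taller of the two, its top 27 above the rim), 0.08 to 0.16 kg. The point is its centre, half-way up; z up.
- salt_shaker_mid (a point): Salt shaker in the other half of the box: 44 diameter, 90 high, domed grey cap. The point is its centre, half-way up; z up. It stays in the box.
- board_top (a point): Centre of the top face of the wooden chopping board left of the box, 21 above the worktop; fixed, 230 along the point's x by 340 along its y. The peeler lies on its +x half, 70 to 85 from the centre; the -x half is free.
- peeler: Bystander: peeler with a green handle, 170 long, 25 wide, 22 high, lying on the chopping board roughly along its long side; origin at its middle.
- mandarin: Bystander: mandarin, 60 across, on the worktop to the right in front of the box; origin at its underside.
- wine_glass_2: Bystander: wine glass, 91 across, 207 high, behind the box and the board; origin at the centre of its foot.

How it is judged:
By the outcome, as a careful person would: the job done as asked, in the order asked, and still so for the second after the job is handed in, with the robot touching nothing.
It also fails if it takes over 72 s, if anything falls off the work surface, if the arm or the gripper's body presses on something with over 40 N, if the wrist force passes 120 N, or if a joint passes its speed limit or range.

## Robot

A 7-joint arm with a two-finger parallel gripper is mounted at the origin on a cart in front of the work surface, level with it; the furniture and walls round the work are solid. World frame = base frame: x ahead of the robot, y to its left, z up, the work surface at z = 0. Lengths are in m, angles in rad, forces in N, time in s.
With the tool pointing down it reaches from about 0.425 to 0.875 m from the base axis. Payload 4.7 kg.
Tool frame: the origin (TCP) lies between the finger pads; the fingertips stand 14 mm ahead of it and the grasp point (between the pads) lies 5 mm behind it; z points along the fingers, y is the line along which they close (so a half turn about z gives the same grasp; the last joint's range is limited). The gripper opens to 87 mm and grips with 3 to 60 N. Pads are 19 mm wide; open, the fingers measure 117 mm over their backs; the gripper's body (75 mm by 190 mm) begins 51 mm behind the grasp point.
Start: joints at [-1.25, 0.321, -0.07, 1.45, 0.023, 1.371, -0.057], TCP at [0.196, 0.62, 0.205] pointing down, gripper open.
Joint ranges: [-2.86, 2.86], [-0.3, 2.09], [-1.38, 1.24], [0.06, 2.45], [-1.56, 4.7], [0.09, 2.05], [-2.69, 2.69]. Speed limits (rad/s): [2.57, 2.57, 3.14, 3.14, 3.14, 3.14, 3.14].

## Interface

Orientations are given as a rotation vector (axis times angle).
In Python, from bench import ctrl gives the robot as it stands.
- The arm moves only by the tool step_arm, never from a script. Its argument "commands" is a list of rows, each an object with "travel": the shift along the tool's x, y, z in m, a list of three; "turn": the turn, a rotation vector about the tool's x, y, z in degrees, a list of three. A call has 1 to 5 rows; each row is the pose to reach, as a shift and turn from the pose commanded when the call began, along the tool's axes at that moment; what a row does not reach only later rows make up. A row lasts 1/10 s, in which the tool goes at most 50 mm and 8.59 degrees, less where a joint would pass 70% of its speed; a pose out of reach is approached as far as the arm can. A call with a gripper value outside its range is refused whole. "gripper" is the opening, from 0 (shut) to 1 (fully open), set as the call begins (left out, the last holds). The fingers move at their own pace and stop on an object; "force" is the grip in N (left out, the last holds). Time passes only in rows, so rows that repeat a pose let the fingers close. It gives the time, the measured TCP pose, the force, the opening and the grip force at its end, in the units of the state.
- ctrl.get_state(): the state, without advancing time (a new reading comes with each control period).
- ctrl.get_image(name): name is "scene" or "top" or "wrist"; returns the picture (400x640x3 uint8, red, green, blue); there is no depth.
- ctrl.camera_model(name): a dict with "fx", "fy", "cx", "cy" (pixels), "k1" (the pictures are not rectified: a ray, as slopes to the right and down, at radius r is drawn at 1 + k1 r^2 times it, then the intrinsics apply), "R" (3x3) and "t" (3): a world point X has camera coordinates R X + t; the wrist camera has in their place "T_tool_cam" (4x4, takes a point from camera to tool coordinates, whose origin is the TCP and whose axes are the flange's). Camera axes: x right, y down, z forward; pixel columns grow to the right and rows downward; lengths in m; the calibration is good to about 2 mm. A picture is of the moment at which its call begins: read the wrist's pose just before it. camera_model takes no time and is no camera call.
- ctrl.close_job(): hands the job in; it is judged then, once.
The state is a dict: "time": time; "joint_positions": joint angles; "qd": joint speeds; "joint_torque": joint torques, N m; "position": TCP position; "tool_rot": TCP orientation; "ft_force": force on the tool from outside, world axes, zero at the start; "torque": the same for the moment, N m; "grip_width": opening from 0.0 (shut) to 1.0 (fully open); "grip_force": force on a finger pad.
Only numpy, scipy, OpenCV 4.12 (cv2) and the standard library are available. Lean on these libraries where they do the work, as an engineer would, in place of code of your own. Each camera call takes 0.05 s, during which the arm holds its last target. There are 200 camera calls.

## Working session

There is one attempt and no reset: what is moved stays moved. The work goes in short steps, Python scripts to look and compute and a tool call to move; the robot and the scene stay as the last step left them, time stands still between calls to the robot, and variables do not carry over. Pictures are saved under pics/ and viewed, at most 10 in all, crops included, and the job is handed in when it is done.

Besides the shell and the picture viewer there is one more tool, called after ">>>" as name([rows], argument=value, ...), one row to a line, values as JSON. step_arm: Moves the arm, as the interface text tells. Its arguments: {"type":"object","properties":{"commands":{"type":"array"},"gripper":{"type":"number"},"force":{"type":"number"}},"required":["commands"]}

```bash
mkdir -p pics
cat > h.py <<'E'
import numpy as np, cv2
from scipy.spatial.transform import Rotation as Ro
from bench import ctrl
def save(n,f):
    im=ctrl.get_image(n); cv2.imwrite('pics/'+f,im[:,:,::-1]); return im
def cam(n,st=None):
    m=ctrl.camera_model(n)
    if 'R' in m: R=np.array(m['R']);t=np.array(m['t']); return m,R.T,-R.T@t
    st=st or ctrl.get_state(); Rt=Ro.from_rotvec(st['tool_rot']).as_matrix(); T=np.array(m['T_tool_cam'])
    return m,Rt@T[:3,:3],Rt@T[:3,3]+np.array(st['position'])
def ray(c,u,v):
    m,Rwc,o=c; xd=np.array([(u-m['cx'])/m['fx'],(v-m['cy'])/m['fy']]); x=xd.copy()
    for _ in range(20): x=xd/(1+m['k1']*(x@x))
    return o,Rwc@np.array([x[0],x[1],1])
def onz(c,u,v,z):
    o,d=ray(c,u,v); return o+d*(z-o[2])/d[2]
def proj(c,X):
    m,Rwc,o=c; p=Rwc.T@(np.array(X)-o); x=p[:2]/p[2]; x=x*(1+m['k1']*(x@x)); return x[0]*m['fx']+m['cx'],x[1]*m['fy']+m['cy']
E
python3 - <<'E'
from h import *
s=ctrl.get_state(); print(s)
for n in('scene','top'): save(n,n+'0.png'); m,R,o=cam(n); print(n,o.round(3),R[:,2].round(2),m['fx'])
print(ctrl.camera_model('wrist')['T_tool_cam'])
E
```

```text
{'time': 0.0, 'joint_positions': array([-1.24991939,  0.32182103, -0.07010294,  1.45166627,  0.02259749,
        1.37079984, -0.05691914]), 'qd': array([ 5.61798265e-05, -3.63794373e-04, -2.63462318e-03, -1.41507596e-03,
       -2.34635486e-03, -2.28381505e-04,  3.86798319e-04]), 'joint_torque': array([ 7.05242583e-04, -4.91294432e+01, -4.03346876e-01, -3.12519479e+01,
       -6.38628239e-02,  4.38720058e-02,  1.66864388e-04]), 'position': array([0.19615287, 0.6190833 , 0.20426735]), 'tool_rot': array([-4.79922103e-01, -3.10451300e+00,  2.97868365e-03]), 'ft_force': array([-0.29418076, -0.79157937, -0.80419064]), 'torque': array([-0.00622924,  0.00382916, -0.00169671]), 'grip_force': 0.0, 'grip_width': 1.0049115373264734}
scene [-0.142 -0.876  0.59 ] [ 0.58  0.7  -0.42] 368.2469869582405
top [0.224 0.132 1.478] [ 0.23 -0.13 -0.96] 461.8476267156575
[[-2.25230767e-04 -9.64516158e-01 -2.64023730e-01  7.12711044e-02]
 [ 9.99999753e-01 -4.13562933e-05 -7.01989545e-04  1.35521529e-03]
 [ 6.66161217e-04 -2.64023823e-01  9.64515929e-01 -1.78558333e-01]
 [ 0.00000000e+00  0.00000000e+00  0.00000000e+00  1.00000000e+00]]
```

View pics/top0.png

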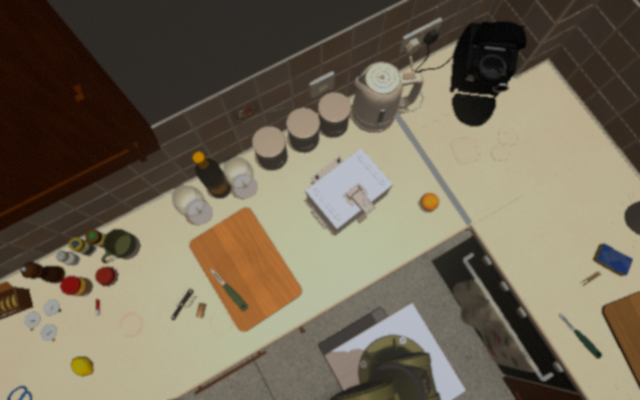

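View pics/scene0.png

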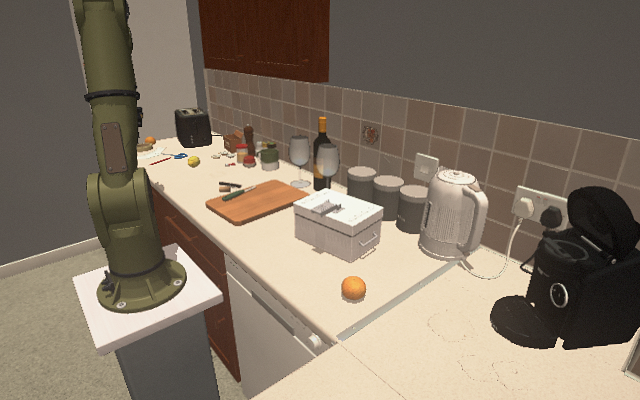

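Run:
```python
from h import *
c=cam('top'); s=cam('scene')
for X in [(0,0,0),(.196,.62,.2),(.6,0,0),(.6,.3,0),(.5,-.2,0)]: print(X,np.round(proj(c,X)),np.round(proj(s,X)))
im=cv2.imread('pics/top0.png'); a=cv2.resize(im[140:340,180:450],None,fx=2.9,fy=2.9,interpolation=cv2.INTER_CUBIC)
cv2.imwrite('pics/topcrop.png',a)
# lid top corners from white mask at z=.124
hsv=cv2.cvtColor(im,cv2.COLOR_BGR2HSV)
print(hsv[195,335],hsv[210,265],hsv[250,300],hsv[150,340])
```

```text
(0, 0, 0) [394. 372.] [143. 284.]
(0.196, 0.62, 0.2) [158. 436.] [137. 146.]
(0.6, 0, 0) [298. 205.] [319. 218.]
(0.6, 0.3, 0) [217. 250.] [271. 192.]
(0.5, -0.2, 0) [365. 202.] [337. 251.]
[109  21 199] [ 28  48 185] [ 33  43 188] [ 24  52 185]
```

View pics/topcrop.png

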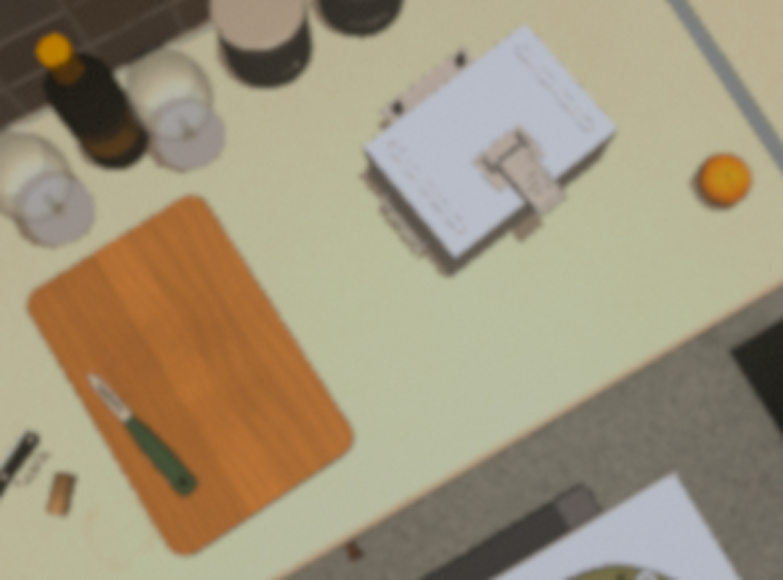

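Run:
```python
from h import *
c=cam('top'); k=2.9
P=lambda u,v,z: onz(c,180+(u+.5)/k-.5,140+(v+.5)/k-.5,z)
A,B,C,D=[P(*p,.124) for p in((365,150),(525,27),(615,130),(455,255))]
print('corners',[x.round(3) for x in(A,B,C,D)]); print('rear',np.linalg.norm(A-B),'front',np.linalg.norm(C-D),'sides',np.linalg.norm(A-D),np.linalg.norm(B-C))
y=(A-B)+(D-C); x=(A-D)+(B-C); print('yaw x',np.degrees(np.arctan2(x[1],x[0])),'yaw from y',np.degrees(np.arctan2(-y[0],y[1])),'ctr',(A+B+C+D)/4)
# paddle front edge corners z~.142
print('paddle front',P(545,212,.142),P(565,193,.142), 'pivot ends', P(485,162,.14),P(515,133,.14))
bc=[P(*p,.021) for p in((190,196),(350,440),(185,555),(28,300))]
print('board',[b.round(3) for b in bc],np.mean(bc,0)); 
print('peeler',P(90,375,.03),P(188,488,.03)); print('mand',P(722,180,.03)); print('glass',P(185,132,0),P(57,208,0))
```

```text
corners [array([ 0.595, -0.031,  0.124]), array([ 0.63 , -0.249,  0.124]), array([ 0.483, -0.271,  0.124]), array([ 0.45 , -0.056,  0.124])]
rear 0.22097663029758205 front 0.2177314670944808 sides 0.14690843316951324 0.1489534101066557
yaw x 9.318384258402277 yaw from y 8.905561475188057 ctr [ 0.53971037 -0.15157968  0.124     ]
paddle front [ 0.44046936 -0.15646702  0.142     ] [ 0.44749132 -0.18486674  0.142     ] pivot ends [ 0.51748226 -0.13055592  0.14      ] [ 0.52907885 -0.17386591  0.14      ]
board [array([0.674, 0.154, 0.021]), array([0.349, 0.13 , 0.021]), array([0.33 , 0.338, 0.021]), array([0.657, 0.364, 0.021])] [0.50252098 0.24645747 0.021     ]
peeler [0.54716973 0.33974975 0.03      ] [0.3889069  0.30247662 0.03      ]
mand [ 0.39177786 -0.37216977  0.03      ]
glass [0.75122329 0.12466816 0.        ] [ 7.42982656e-01  2.92843142e-01 -2.22044605e-16]
```

>>> step_arm([
  {"travel": [-0.04, -0.027, -0.008], "turn": [0, 0, -5]},
  {"travel": [-0.079, -0.053, -0.015], "turn": [0, 0, -11]},
  {"travel": [-0.119, -0.08, -0.023], "turn": [0, 0, -17]},
  {"travel": [-0.159, -0.106, -0.03], "turn": [0, 0, -23]},
  {"travel": [-0.198, -0.133, -0.038], "turn": [0, 0, -26.7]},
])

```text
time: 0.6
position: [0.3459, 0.4311, 0.2431]
tool_rot: [0.255, -3.131, 0.001]
ft_force: [0.1, 0.5, -0.2]
grip_width: 1.001
grip_force: 0.0
```

```bash
cat >> h.py <<'E'
BC=np.array([.541,-.152,0]); YAW=np.radians(9.1)
def bx(x,y,z): c,s=np.cos(YAW),np.sin(YAW); return BC+np.array([c*x-s*y,s*x+c*y,z])
def tobox(p): c,s=np.cos(YAW),np.sin(YAW); d=np.array(p)-BC; return np.array([c*d[0]+s*d[1],-s*d[0]+c*d[1],d[2]])
RD=np.array([[-np.cos(YAW),-np.sin(YAW),0],[-np.sin(YAW),np.cos(YAW),0],[0,0,-1]]).T.T
RD=np.column_stack([[-np.cos(YAW),-np.sin(YAW),0],[-np.sin(YAW),np.cos(YAW),0],[0,0,-1]])
def go(p,R=RD):
    s=ctrl.get_state(); Rt=Ro.from_rotvec(s['tool_rot']).as_matrix()
    print('t',round(s['time'],2),'pos',s['position'].round(4),'box',tobox(s['position']).round(4),'F',s['ft_force'].round(1),'grip',round(s['grip_width'],3),round(s['grip_force'],1))
    print('travel',(Rt.T@(np.array(p)-s['position'])).round(4),'turn',np.degrees(Ro.from_matrix(Rt.T@R).as_rotvec()).round(1))
E
python3 -c "
from h import *
go((.45,.3,.27)); go(bx(-.12,0,.24))"
```

```text
t 0.6 pos [0.3459 0.4311 0.2431] box [-0.1005  0.6066  0.2431] F [ 0.1  0.5 -0.2] grip 1.001 0.0
travel [-0.0815 -0.1462 -0.0268] turn [-0.  -0.   0.2]
t 0.6 pos [0.3459 0.4311 0.2431] box [-0.1005  0.6066  0.2431] F [ 0.1  0.5 -0.2] grip 1.001 0.0
travel [ 0.0219 -0.6065  0.0035] turn [-0.  -0.   0.2]
```

>>> step_arm([
  {"travel": [-0.015, -0.047, 0], "turn": [0, 0, 0.2]},
  {"travel": [-0.03, -0.094, 0], "turn": [0, 0, 0.2]},
  {"travel": [-0.045, -0.141, 0], "turn": [0, 0, 0.2]},
  {"travel": [-0.055, -0.19, 0], "turn": [0, 0, 0.2]},
  {"travel": [-0.06, -0.239, 0], "turn": [0, 0, 0.2]},
])

```text
time: 1.1
position: [0.4427, 0.2043, 0.243]
tool_rot: [0.243, -3.132, 0.0]
ft_force: [0.2, -0.2, 0.1]
grip_width: 1.001
grip_force: 0.0
```

>>> step_arm([
  {"travel": [0, -0.049, 0], "turn": [0, 0, 0]},
  {"travel": [0.005, -0.098, 0], "turn": [0, 0, 0]},
  {"travel": [0.015, -0.147, 0], "turn": [0, 0, 0]},
  {"travel": [0.025, -0.195, 0], "turn": [0, 0, 0]},
  {"travel": [0.035, -0.243, 0], "turn": [0, 0, 0]},
])

```text
time: 1.6
position: [0.4445, -0.0409, 0.2431]
tool_rot: [0.244, -3.132, -0.001]
ft_force: [1.7, -0.1, 0.4]
grip_width: 0.999
grip_force: 0.0
```

>>> step_arm([
  {"travel": [0.01, -0.045, 0.005], "turn": [0, 0, 0]},
  {"travel": [0.015, -0.09, 0.01], "turn": [0, 0, 0]},
  {"travel": [0.015, -0.124, 0.02], "turn": [0, 0, 0]},
  {"travel": [0.015, -0.124, 0.02], "turn": [0, 0, 0]},
])

```text
time: 2.0
position: [0.448, -0.169, 0.2223]
tool_rot: [0.231, -3.131, 0.003]
ft_force: [-0.7, 0.7, -0.6]
grip_width: 0.999
grip_force: 0.0
```

```bash
python3 -c "
from h import *
go(bx(-.09,0,.2)); save('wrist','w1.png'); print(proj(cam('wrist'),bx(-.097,0,.142)))"
```

```text
t 2.0 pos [ 0.448  -0.169   0.2223] box [-0.0945 -0.0021  0.2223] F [-0.7  0.7 -0.6] grip 0.999 0.0
travel [-0.0046  0.0022  0.0223] turn [-0.1 -0.1 -0.7]
(np.float64(313.11083229282144), np.float64(193.50150683288055))
```

View pics/w1.png

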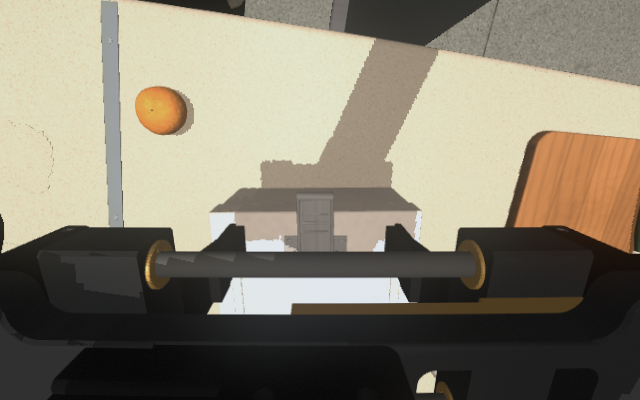

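>>> step_arm([
  {"travel": [-0.0045, 0.002, 0.03], "turn": [0, 0, -0.7]},
  {"travel": [-0.0045, 0.002, 0.06], "turn": [0, 0, -0.7]},
  {"travel": [-0.0045, 0.002, 0.08], "turn": [0, 0, -0.7]},
  {"travel": [-0.0045, 0.002, 0.087], "turn": [0, 0, -0.7]},
  {"travel": [-0.0045, 0.002, 0.087], "turn": [0, 0, -0.7]},
], gripper=0.75)

```text
time: 2.55
position: [0.4532, -0.1598, 0.1357]
tool_rot: [0.266, -3.129, -0.001]
ft_force: [0.1, -0.5, -0.6]
grip_width: 0.764
grip_force: 0.0
```

>>> step_arm([
  {"travel": [0, 0, 0], "turn": [0, 0, 0]},
  {"travel": [0, 0, 0], "turn": [0, 0, 0]},
  {"travel": [0, 0, 0], "turn": [0, 0, 0]},
  {"travel": [0, 0, 0], "turn": [0, 0, 0]},
  {"travel": [0, 0, 0], "turn": [0, 0, 0]},
], gripper=0.2, force=40)

```text
time: 3.05
position: [0.4539, -0.1611, 0.1367]
tool_rot: [-0.263, 3.13, 0.0]
ft_force: [0.4, -0.1, -0.5]
grip_width: 0.379
grip_force: 0.0
```

```bash
python3 -c "
from h import *
go(bx(-.09,0,.135))"
```

```text
t 3.05 pos [ 0.4539 -0.1611  0.1367] box [-0.0874  0.0048  0.1367] F [ 0.4 -0.1 -0.5] grip 0.379 0.0
travel [ 0.0026 -0.0048  0.0017] turn [0.  0.  0.5]
```

>>> step_arm([
  {"travel": [0.003, 0, 0], "turn": [0, 0, 0]},
  {"travel": [0.003, 0, 0], "turn": [0, 0, 0]},
  {"travel": [0.003, 0, 0], "turn": [0, 0, 0]},
], gripper=0.0, force=40)

```text
time: 3.35
position: [0.4507, -0.1615, 0.1364]
tool_rot: [-0.263, 3.13, 0.0]
ft_force: [0.3, -0.3, -0.5]
grip_width: 0.106
grip_force: 0.0
```

```bash
python3 -c "
from h import *
go(bx(-.09,0,.135)); save('wrist','w2.png'); s=save('scene','s2.png'); c=cam('scene'); print(proj(c,bx(-.097,0,.142)))
cv2.imwrite('pics/s2c.png',cv2.resize(cv2.imread('pics/s2.png')[150:290,260:420],None,fx=4,fy=4,interpolation=cv2.INTER_CUBIC))"
```

```text
t 3.35 pos [ 0.4507 -0.1615  0.1364] box [-0.0907  0.0049  0.1364] F [ 0.3 -0.3 -0.5] grip 0.106 0.0
travel [-0.0007 -0.0049  0.0014] turn [0.  0.  0.5]
(np.float64(315.3139208016735), np.float64(209.53216146319153))
```

View pics/s2c.png

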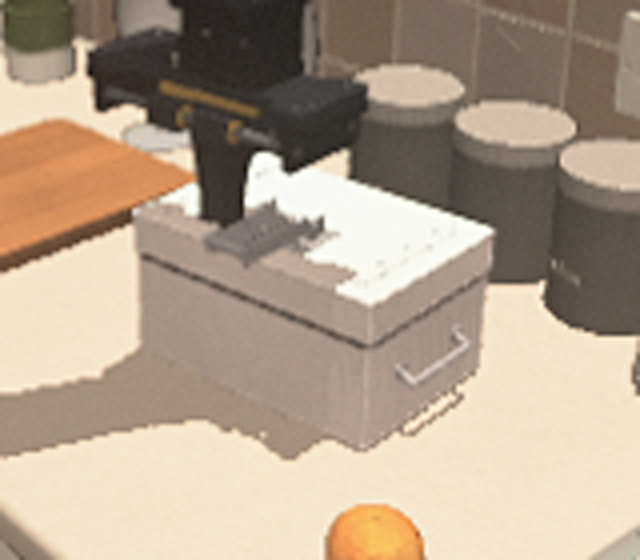

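View pics/w2.png

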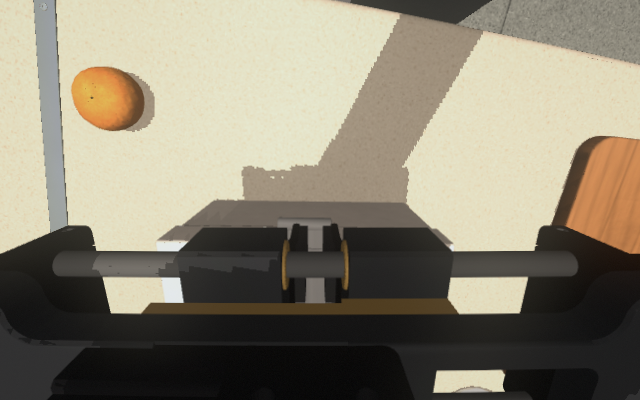

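```bash
python3 -c "
from h import *
s=ctrl.get_state(); Rt=Ro.from_rotvec(s['tool_rot']).as_matrix(); p=s['position']
cs=cam('scene'); cw=cam('wrist'); ct=cam('top')
f=lambda c,X:np.round(proj(c,X))
for d in((0,0,.014),(.0095,.004,.014),(.0095,-.004,.014),(0,0,-.046)):
  X=p+Rt@np.array(d); print('tool',d,'crop',(f(cs,X)-np.array([260,150]))*4,'wrist',f(cw,X))
for x in(-.097,-.028):
 for y in(-.018,.018):
  for z in (.126,.142): X=bx(x,y,z);print('pad',x,y,z,'crop',(f(cs,X)-np.array([260,150]))*4,'wrist',f(cw,X))
for y in(-.11,.11): X=bx(-.077,y,.124);print('lid',y,'crop',(f(cs,X)-np.array([260,150]))*4,'wrist',f(cw,X))
print(s['torque'],s['ft_force'])
"
```

```text
tool (0, 0, 0.014) crop [224. 260.] wrist [314. 221.]
tool (0.0095, 0.004, 0.014) crop [208. 260.] wrist [319. 209.]
tool (0.0095, -0.004, 0.014) crop [216. 264.] wrist [308. 209.]
tool (0, 0, -0.046) crop [224. 180.] wrist [313. 261.]
pad -0.097 -0.018 0.126 crop [240. 268.] wrist [282. 214.]
pad -0.097 -0.018 0.142 crop [240. 244.] wrist [279. 222.]
pad -0.097 0.018 0.126 crop [204. 252.] wrist [332. 214.]
pad -0.097 0.018 0.142 crop [200. 232.] wrist [334. 222.]
pad -0.028 -0.018 0.126 crop [304. 232.] wrist [284. 299.]
pad -0.028 -0.018 0.142 crop [304. 212.] wrist [281. 312.]
pad -0.028 0.018 0.126 crop [264. 220.] wrist [330. 299.]
pad -0.028 0.018 0.142 crop [264. 200.] wrist [331. 313.]
lid -0.11 crop [364. 300.] wrist [158. 238.]
lid 0.11 crop [128. 208.] wrist [456. 240.]
[0.02845148 0.04848969 0.02666976] [-0.27069519  0.76755012  0.03600517]
```

>>> step_arm([
  {"travel": [0, 0, 0], "turn": [0, 0, 0]},
  {"travel": [0, 0, 0], "turn": [0, 0, 0]},
  {"travel": [0, 0, 0], "turn": [0, 0, 0]},
  {"travel": [0, 0, 0], "turn": [0, 0, 0]},
  {"travel": [0, -0.004, 0], "turn": [0, 0, 0]},
], gripper=0.75)

```text
time: 3.95
position: [0.4515, -0.1651, 0.1363]
tool_rot: [-0.265, 3.13, 0.001]
ft_force: [-0.9, 0.6, 0.2]
grip_width: 0.413
grip_force: 0.0
```

>>> step_arm([
  {"travel": [0, -0.001, 0], "turn": [0, 0, 0]},
  {"travel": [0, -0.001, 0], "turn": [0, 0, 0]},
  {"travel": [0, -0.001, 0], "turn": [0, 0, 0]},
])

```text
time: 4.25
position: [0.4516, -0.1665, 0.1363]
tool_rot: [0.263, -3.131, -0.0]
ft_force: [0.4, 0.5, -0.4]
grip_width: 0.679
grip_force: 0.0
```

```bash
python3 -c "
from h import *
go(bx(-.092,0,.12)); save('scene','s3.png'); save('wrist','w3.png')
a=cv2.resize(cv2.imread('pics/s3.png')[175:225,285:355],None,fx=8,fy=8,interpolation=cv2.INTER_CUBIC)
b=cv2.resize(cv2.imread('pics/w3.png')[180:260,225:405],None,fx=3.1,fy=3.1,interpolation=cv2.INTER_CUBIC)[:190]
cv2.imwrite('pics/c3.png',np.vstack([a,np.hstack([b,np.zeros((b.shape[0],2,3),np.uint8)])[:,:560]]))"
```

```text
t 4.25 pos [ 0.4516 -0.1665  0.1363] box [-0.0906 -0.0002  0.1363] F [ 0.4  0.5 -0.4] grip 0.679 0.0
travel [0.0014 0.0002 0.0163] turn [ 0.  -0.   0.5]
```

View pics/c3.png

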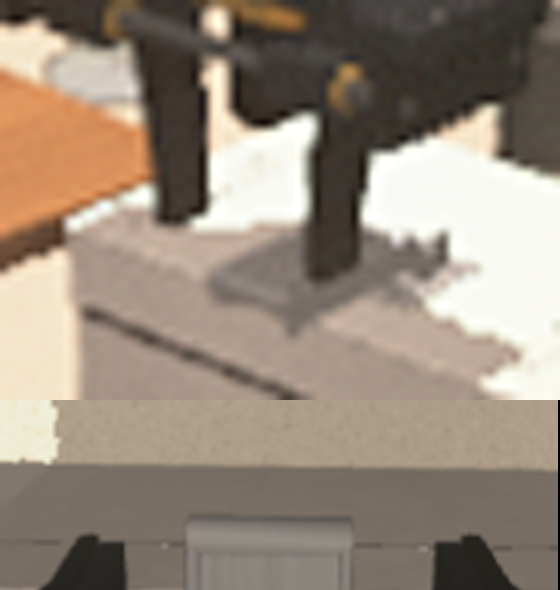

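>>> step_arm([
  {"travel": [0.001, 0, 0.004], "turn": [0, 0, 0.5]},
  {"travel": [0.001, 0, 0.008], "turn": [0, 0, 0.5]},
  {"travel": [0.001, 0, 0.012], "turn": [0, 0, 0.5]},
  {"travel": [0.001, 0, 0.012], "turn": [0, 0, 0.5]},
])

```text
time: 4.75
position: [0.45, -0.1664, 0.1235]
tool_rot: [0.25, -3.13, -0.0]
ft_force: [0.5, 0.1, 0.3]
grip_width: 0.746
grip_force: 0.0
```

>>> step_arm([
  {"travel": [0, 0, 0.002], "turn": [0, 0, 0]},
  {"travel": [0, 0, 0.005], "turn": [0, 0, 0]},
  {"travel": [0, 0, 0.008], "turn": [0, 0, 0]},
  {"travel": [0, 0, 0.008], "turn": [0, 0, 0]},
])

```text
time: 5.15
position: [0.4503, -0.1665, 0.1159]
tool_rot: [0.25, -3.131, -0.0]
ft_force: [0.1, 0.1, 0.2]
grip_width: 0.744
grip_force: 0.0
```

>>> step_arm([
  {"travel": [0, 0, 0], "turn": [0, 0, 0]},
  {"travel": [0, 0, 0], "turn": [0, 0, 0]},
  {"travel": [0, 0, 0], "turn": [0, 0, 0]},
  {"travel": [0, 0, 0], "turn": [0, 0, 0]},
  {"travel": [0, 0, 0], "turn": [0, 0, 0]},
], gripper=0.0, force=40)

```text
time: 5.65
position: [0.451, -0.1687, 0.1166]
tool_rot: [-0.249, 3.13, -0.005]
ft_force: [1.4, -3.0, -2.5]
grip_width: 0.405
grip_force: 40.0
```

>>> step_arm([
  {"travel": [0, 0, -0.007], "turn": [0, 0, 0]},
  {"travel": [-0.0015, 0, -0.014], "turn": [0, 0, 0]},
  {"travel": [-0.0015, 0, -0.014], "turn": [0, 0, 0]},
])

```text
time: 5.95
position: [0.4524, -0.1684, 0.1301]
tool_rot: [-0.248, 3.131, -0.005]
ft_force: [4.1, -5.4, -7.6]
grip_width: 0.404
grip_force: 40.0
```

>>> step_arm([
  {"travel": [-0.002, 0, -0.007], "turn": [0, 0, 0]},
  {"travel": [-0.0045, 0, -0.013], "turn": [0, 0, 0]},
  {"travel": [-0.0045, 0, -0.013], "turn": [0, 0, 0]},
])

```text
time: 6.25
position: [0.4565, -0.1678, 0.1431]
tool_rot: [0.248, -3.132, 0.005]
ft_force: [3.0, -5.3, -5.0]
grip_width: 0.406
grip_force: 40.0
```

>>> step_arm([
  {"travel": [-0.003, 0, -0.006], "turn": [0, 0, 0]},
  {"travel": [-0.003, 0, -0.006], "turn": [0, 0, 0]},
])

```text
time: 6.45
position: [0.459, -0.1673, 0.1488]
tool_rot: [0.248, -3.131, 0.005]
ft_force: [2.2, -5.2, -8.0]
grip_width: 0.402
grip_force: 40.0
```

```bash
python3 -c "
from h import *
go(bx(-.09,0,.135)); print(ctrl.get_state()['torque'].round(2))"
```

```text
t 6.45 pos [ 0.459  -0.1673  0.1488] box [-0.0834 -0.0022  0.1488] F [ 2.2 -5.2 -8. ] grip 0.402 40.0
travel [0.0066 0.0022 0.0138] turn [-0.2 -0.1 -0. ]
[-1.15 -0.21  0.03]
```

>>> step_arm([
  {"travel": [-0.0035, -0.001, -0.0075], "turn": [0, 0, 0]},
  {"travel": [-0.0085, -0.002, -0.0155], "turn": [0, 0, 0]},
  {"travel": [-0.0185, -0.002, -0.03], "turn": [0, 0, 0]},
  {"travel": [-0.03, -0.002, -0.043], "turn": [0, 0, 0]},
  {"travel": [-0.0425, -0.002, -0.0555], "turn": [0, 0, 0]},
])

```text
time: 6.95
position: [0.4994, -0.161, 0.2035]
tool_rot: [0.248, -3.126, -0.0]
ft_force: [-0.6, -2.9, -10.3]
grip_width: 0.397
grip_force: 40.0
```

```bash
cat >> h.py <<'E'
def lid(th0,ths,x0,z0):
    for th in ths:
        d=[]
        for t in (th0,th): d.append((x0*np.cos(t)+z0*np.sin(t),-x0*np.sin(t)+z0*np.cos(t)))
        print(round(th,2),'travel x',round(-(d[1][0]-d[0][0]),4),'z',round(-(d[1][1]-d[0][1]),4))
E
python3 -c "
from h import *
go(bx(-.09,0,.135)); lid(.4,np.arange(.5,1.01,.1),-.158,.077); lid(.9,np.arange(1.,1.41,.1),-.158,.077)"
```

```text
t 6.95 pos [ 0.4994 -0.161   0.2035] box [-0.0425 -0.0023  0.2035] F [ -0.6  -2.9 -10.3] grip 0.397 40.0
travel [0.0471 0.0023 0.0688] turn [ 0.  -0.4 -0. ]
0.5 travel x -0.0138 z -0.0109
0.6 travel x -0.0286 z -0.0203
0.7 travel x -0.0443 z -0.0282
0.8 travel x -0.0607 z -0.0345
0.9 travel x -0.0776 z -0.0392
1.0 travel x -0.095 z -0.0421
1.0 travel x -0.0173 z -0.0029
1.1 travel x -0.0349 z -0.0041
1.2 travel x -0.0524 z -0.0035
1.3 travel x -0.0698 z -0.0012
1.4 travel x -0.0869 z 0.0028
```

>>> step_arm([
  {"travel": [-0.014, 0, -0.011], "turn": [0, 0, 0]},
  {"travel": [-0.0285, 0, -0.0205], "turn": [0, 0, 0]},
  {"travel": [-0.0445, 0, -0.028], "turn": [0, 0, 0]},
  {"travel": [-0.0605, 0, -0.0345], "turn": [0, 0, 0]},
  {"travel": [-0.0775, 0, -0.039], "turn": [0, 0, 0]},
])

```text
time: 7.45
position: [0.5754, -0.1492, 0.2446]
tool_rot: [0.247, -3.125, -0.001]
ft_force: [-8.6, -1.7, 6.2]
grip_width: 0.397
grip_force: 40.0
```

>>> step_arm([
  {"travel": [-0.0175, 0, -0.003], "turn": [0, 0, 0]},
  {"travel": [-0.035, 0, -0.004], "turn": [0, 0, 0]},
  {"travel": [-0.0525, 0, -0.0035], "turn": [0, 0, 0]},
  {"travel": [-0.07, 0, -0.001], "turn": [0, 0, 0]},
])

```text
time: 7.85
position: [0.6479, -0.1379, 0.2486]
tool_rot: [-0.249, 3.13, -0.001]
ft_force: [-4.0, -0.6, 12.8]
grip_width: 0.389
grip_force: 40.0
```

```bash
python3 -c "
from h import *
go(bx(-.09,0,.135)); print(ctrl.get_state()['torque'].round(2)); save('scene','s4.png'); save('wrist','w4.png')
a=cv2.resize(cv2.imread('pics/s4.png')[110:260,270:430],None,fx=3.75,fy=3.75,interpolation=cv2.INTER_CUBIC)
cv2.imwrite('pics/c4.png',a)
for i in range(13,20): lid(i/10,[(i+.5)/10,(i+1)/10],-.158,.077)"
```

```text
t 7.85 pos [ 0.6479 -0.1379  0.2486] box [ 0.1078 -0.003   0.2486] F [-4.  -0.6 12.8] grip 0.389 40.0
travel [0.198  0.0031 0.1133] turn [-0.   0.1 -0. ]
[-0.16  1.2   0.06]
1.35 travel x -0.0086 z 0.0018
1.4 travel x -0.0171 z 0.0041
1.45 travel x -0.0084 z 0.0027
1.5 travel x -0.0166 z 0.0057
1.55 travel x -0.0081 z 0.0035
1.6 travel x -0.016 z 0.0074
1.65 travel x -0.0077 z 0.0043
1.7 travel x -0.0151 z 0.0089
1.75 travel x -0.0072 z 0.005
1.8 travel x -0.0142 z 0.0104
1.85 travel x -0.0067 z 0.0057
1.9 travel x -0.0131 z 0.0118
1.95 travel x -0.0061 z 0.0064
2.0 travel x -0.0118 z 0.013
```

View pics/c4.png

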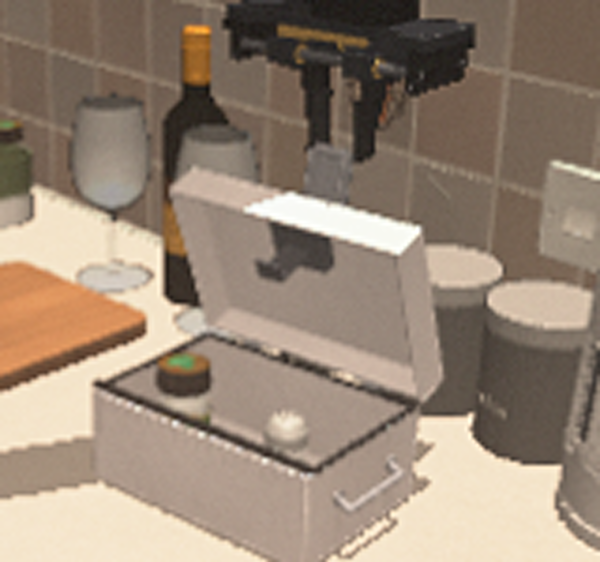

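>>> step_arm([
  {"travel": [-0.0085, 0, -0.001], "turn": [0, 0, 0]},
  {"travel": [-0.017, 0, 0.001], "turn": [0, 0, 0]},
  {"travel": [-0.0255, 0, 0.003], "turn": [0, 0, 0]},
  {"travel": [-0.0255, 0, 0.003], "turn": [0, 0, 0]},
])

```text
time: 8.35
position: [0.6731, -0.1339, 0.2433]
tool_rot: [-0.25, 3.131, -0.003]
ft_force: [-2.4, -1.6, 5.5]
grip_width: 0.388
grip_force: 40.0
```

>>> step_arm([
  {"travel": [-0.004, 0, 0.001], "turn": [0, 0, 0]},
  {"travel": [-0.008, 0, 0.003], "turn": [0, 0, 0]},
  {"travel": [-0.008, 0, 0.003], "turn": [0, 0, 0]},
])

```text
time: 8.65
position: [0.6813, -0.1327, 0.2407]
tool_rot: [-0.249, 3.13, -0.003]
ft_force: [-1.0, -2.2, 7.5]
grip_width: 0.39
grip_force: 40.0
```

>>> step_arm([
  {"travel": [-0.003, 0, 0.001], "turn": [0, 0, 0]},
  {"travel": [-0.006, 0, 0.002], "turn": [0, 0, 0]},
  {"travel": [-0.006, 0, 0.002], "turn": [0, 0, 0]},
])

```text
time: 8.95
position: [0.6871, -0.1317, 0.2386]
tool_rot: [-0.249, 3.13, -0.003]
ft_force: [-1.3, -1.8, 6.1]
grip_width: 0.391
grip_force: 40.0
```

>>> step_arm([
  {"travel": [-0.0025, 0, 0.001], "turn": [0, 0, 0]},
  {"travel": [-0.005, 0, 0.0025], "turn": [0, 0, 0]},
  {"travel": [-0.005, 0, 0.0025], "turn": [0, 0, 0]},
])

```text
time: 9.25
position: [0.6924, -0.1309, 0.2365]
tool_rot: [-0.25, 3.129, -0.003]
ft_force: [-1.2, -2.4, 6.5]
grip_width: 0.392
grip_force: 40.0
```

>>> step_arm([
  {"travel": [-0.0025, 0, 0.0012], "turn": [0, 0, 0]},
  {"travel": [-0.005, 0, 0.0025], "turn": [0, 0, 0]},
  {"travel": [-0.005, 0, 0.0025], "turn": [0, 0, 0]},
])

```text
time: 9.55
position: [0.6976, -0.13, 0.2342]
tool_rot: [-0.25, 3.128, -0.003]
ft_force: [0.1, -2.1, 8.0]
grip_width: 0.389
grip_force: 40.0
```

>>> step_arm([
  {"travel": [-0.0025, 0, 0.0012], "turn": [0, 0, 0]},
  {"travel": [-0.005, 0, 0.0025], "turn": [0, 0, 0]},
  {"travel": [-0.005, 0, 0.0025], "turn": [0, 0, 0]},
])

```text
time: 9.85
position: [0.7027, -0.1293, 0.2318]
tool_rot: [-0.25, 3.128, -0.003]
ft_force: [0.0, -3.0, 7.7]
grip_width: 0.391
grip_force: 40.0
```

>>> step_arm([
  {"travel": [-0.0025, 0, 0.0015], "turn": [0, 0, 0]},
  {"travel": [-0.005, 0, 0.003], "turn": [0, 0, 0]},
  {"travel": [-0.005, 0, 0.003], "turn": [0, 0, 0]},
])

```text
time: 10.15
position: [0.708, -0.1284, 0.2291]
tool_rot: [-0.25, 3.127, -0.003]
ft_force: [0.1, -1.1, 8.8]
grip_width: 0.388
grip_force: 40.0
```

>>> step_arm([
  {"travel": [-0.0025, 0, 0.0015], "turn": [0, 0, 0]},
  {"travel": [-0.0045, 0, 0.003], "turn": [0, 0, 0]},
  {"travel": [-0.0045, 0, 0.003], "turn": [0, 0, 0]},
])

```text
time: 10.45
position: [0.7128, -0.1277, 0.2264]
tool_rot: [-0.25, 3.126, -0.003]
ft_force: [0.8, -1.7, 8.6]
grip_width: 0.383
grip_force: 40.0
```

>>> step_arm([
  {"travel": [-0.0025, 0, 0.0015], "turn": [0, 0, 0]},
  {"travel": [-0.0045, 0, 0.003], "turn": [0, 0, 0]},
  {"travel": [-0.0045, 0, 0.003], "turn": [0, 0, 0]},
])

```text
time: 10.75
position: [0.7175, -0.127, 0.2236]
tool_rot: [-0.25, 3.125, -0.004]
ft_force: [1.8, -1.3, 9.0]
grip_width: 0.389
grip_force: 40.0
```

>>> step_arm([
  {"travel": [-0.002, 0, 0.0015], "turn": [0, 0, 0]},
  {"travel": [-0.004, 0, 0.003], "turn": [0, 0, 0]},
  {"travel": [-0.004, 0, 0.003], "turn": [0, 0, 0]},
])

```text
time: 11.05
position: [0.7219, -0.1263, 0.2209]
tool_rot: [-0.25, 3.124, -0.004]
ft_force: [2.2, -2.6, 10.0]
grip_width: 0.388
grip_force: 40.0
```

>>> step_arm([
  {"travel": [-0.002, 0, 0.0015], "turn": [0, 0, 0]},
  {"travel": [-0.004, 0, 0.003], "turn": [0, 0, 0]},
  {"travel": [-0.004, 0, 0.003], "turn": [0, 0, 0]},
])

```text
time: 11.35
position: [0.726, -0.1257, 0.218]
tool_rot: [-0.25, 3.123, -0.004]
ft_force: [1.9, -2.1, 8.8]
grip_width: 0.388
grip_force: 40.0
```

>>> step_arm([
  {"travel": [-0.002, 0, 0.0015], "turn": [0, 0, 0]},
  {"travel": [-0.004, 0, 0.0035], "turn": [0, 0, 0]},
  {"travel": [-0.004, 0, 0.0035], "turn": [0, 0, 0]},
])

```text
time: 11.65
position: [0.7304, -0.1249, 0.2148]
tool_rot: [-0.251, 3.122, -0.004]
ft_force: [3.0, -1.7, 9.6]
grip_width: 0.39
grip_force: 40.0
```

>>> step_arm([
  {"travel": [-0.002, 0, 0.0015], "turn": [0, 0, 0]},
  {"travel": [-0.0035, 0, 0.0035], "turn": [0, 0, 0]},
  {"travel": [-0.0035, 0, 0.0035], "turn": [0, 0, 0]},
])

```text
time: 11.95
position: [0.7344, -0.1243, 0.2117]
tool_rot: [-0.251, 3.121, -0.005]
ft_force: [3.7, -1.9, 10.7]
grip_width: 0.385
grip_force: 40.0
```

>>> step_arm([
  {"travel": [-0.002, 0, 0.0018], "turn": [0, 0, 0]},
  {"travel": [-0.0035, 0, 0.0035], "turn": [0, 0, 0]},
  {"travel": [-0.0035, 0, 0.0035], "turn": [0, 0, 0]},
])

```text
time: 12.25
position: [0.7383, -0.1237, 0.2086]
tool_rot: [-0.251, 3.12, -0.005]
ft_force: [4.5, -1.1, 11.0]
grip_width: 0.385
grip_force: 40.0
```

>>> step_arm([
  {"travel": [-0.002, 0, 0.0013], "turn": [0, 0, 0]},
  {"travel": [-0.004, 0, 0.003], "turn": [0, 0, 0]},
  {"travel": [-0.004, 0, 0.003], "turn": [0, 0, 0]},
])

```text
time: 12.55
position: [0.7422, -0.1231, 0.2054]
tool_rot: [-0.251, 3.12, -0.005]
ft_force: [5.6, -2.2, 10.6]
grip_width: 0.386
grip_force: 40.0
```

>>> step_arm([
  {"travel": [-0.002, 0, 0.0015], "turn": [0, 0, 0]},
  {"travel": [-0.0035, 0, 0.003], "turn": [0, 0, 0]},
  {"travel": [-0.0035, 0, 0.003], "turn": [0, 0, 0]},
])

```text
time: 12.85
position: [0.7455, -0.1226, 0.2022]
tool_rot: [-0.251, 3.12, -0.005]
ft_force: [4.6, -2.2, 10.4]
grip_width: 0.388
grip_force: 40.0
```

>>> step_arm([
  {"travel": [-0.0018, 0, 0.0018], "turn": [0, 0, 0]},
  {"travel": [-0.0035, 0, 0.0035], "turn": [0, 0, 0]},
  {"travel": [-0.0035, 0, 0.0035], "turn": [0, 0, 0]},
])

```text
time: 13.15
position: [0.7492, -0.122, 0.1988]
tool_rot: [-0.251, 3.12, -0.005]
ft_force: [5.2, -1.6, 10.1]
grip_width: 0.39
grip_force: 40.0
```

```bash
python3 -c "
from h import *
go(bx(-.09,0,.135)); save('scene','s5.png')
a=cv2.resize(cv2.imread('pics/s5.png')[110:260,270:430],None,fx=3.75,fy=3.75,interpolation=cv2.INTER_CUBIC)
cv2.imwrite('pics/c5.png',a)
c=cam('scene')
for th in(1.5,1.6,1.7,1.8,1.9,2.0):
  o=[]
  for y in(-.11,.11):
    for z in (0,.034):
      x=-.152; X=bx(.075+x*np.cos(th)+z*np.sin(th),y,.09-x*np.sin(th)+z*np.cos(th)); o.append(((np.array(proj(c,X))-[270,110])*3.75).round())
  print(th,*o)"
```

```text
t 13.15 pos [ 0.7492 -0.122   0.1988] box [ 0.2103 -0.0033  0.1988] F [ 5.2 -1.6 10.1] grip 0.39 40.0
travel [0.301  0.0041 0.0604] turn [-0.2  0.6  0.1]
1.5 [423. 224.] [447. 210.] [198. 165.] [223. 154.]
1.6 [434. 218.] [457. 209.] [209. 161.] [235. 153.]
1.7 [444. 215.] [466. 210.] [221. 158.] [245. 155.]
1.8 [454. 213.] [475. 212.] [232. 158.] [255. 158.]
1.9 [463. 214.] [483. 217.] [242. 158.] [264. 162.]
2.0 [472. 216.] [490. 223.] [252. 161.] [273. 168.]
```

View pics/c5.png

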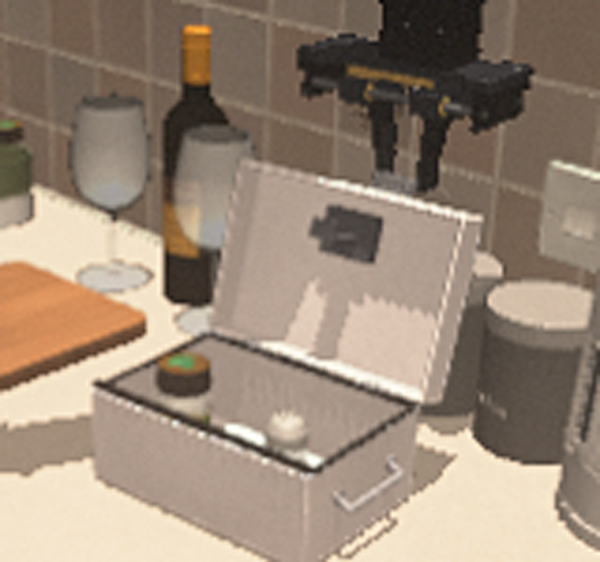

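>>> step_arm([
  {"travel": [-0.0015, 0, 0.0018], "turn": [0, 0, 0]},
  {"travel": [-0.003, 0, 0.0035], "turn": [0, 0, 0]},
  {"travel": [-0.003, 0, 0.0035], "turn": [0, 0, 0]},
])

```text
time: 13.5
position: [0.7524, -0.1215, 0.1954]
tool_rot: [-0.251, 3.119, -0.005]
ft_force: [5.5, -1.9, 9.3]
grip_width: 0.383
grip_force: 40.0
```

>>> step_arm([
  {"travel": [-0.0015, 0, 0.0015], "turn": [0, 0, 0]},
  {"travel": [-0.003, 0, 0.003], "turn": [0, 0, 0]},
  {"travel": [-0.003, 0, 0.003], "turn": [0, 0, 0]},
])

```text
time: 13.8
position: [0.7554, -0.121, 0.1923]
tool_rot: [-0.251, 3.119, -0.005]
ft_force: [6.1, -3.5, 10.7]
grip_width: 0.387
grip_force: 40.0
```

>>> step_arm([
  {"travel": [-0.0015, 0, 0.0015], "turn": [0, 0, 0]},
  {"travel": [-0.0025, 0, 0.003], "turn": [0, 0, 0]},
  {"travel": [-0.0025, 0, 0.003], "turn": [0, 0, 0]},
])

```text
time: 14.1
position: [0.758, -0.1206, 0.1894]
tool_rot: [-0.251, 3.119, -0.005]
ft_force: [6.3, -2.2, 10.4]
grip_width: 0.389
grip_force: 40.0
```

>>> step_arm([
  {"travel": [-0.0015, 0, 0.0015], "turn": [0, 0, 0]},
  {"travel": [-0.0025, 0, 0.003], "turn": [0, 0, 0]},
  {"travel": [-0.0025, 0, 0.003], "turn": [0, 0, 0]},
])

```text
time: 14.4
position: [0.7606, -0.1202, 0.1864]
tool_rot: [-0.251, 3.119, -0.005]
ft_force: [6.0, -2.0, 9.8]
grip_width: 0.391
grip_force: 40.0
```

>>> step_arm([
  {"travel": [-0.0013, 0, 0.0015], "turn": [0, 0, 0]},
  {"travel": [-0.0025, 0, 0.003], "turn": [0, 0, 0]},
  {"travel": [-0.0025, 0, 0.003], "turn": [0, 0, 0]},
])

```text
time: 14.7
position: [0.763, -0.1198, 0.1836]
tool_rot: [-0.251, 3.119, -0.005]
ft_force: [6.7, -2.4, 9.7]
grip_width: 0.386
grip_force: 40.0
```

>>> step_arm([
  {"travel": [-0.0013, 0, 0.0015], "turn": [0, 0, 0]},
  {"travel": [-0.0025, 0, 0.003], "turn": [0, 0, 0]},
  {"travel": [-0.0025, 0, 0.003], "turn": [0, 0, 0]},
])

```text
time: 15.0
position: [0.765, -0.1196, 0.1812]
tool_rot: [-0.251, 3.12, -0.005]
ft_force: [4.5, -2.3, 12.7]
grip_width: 0.387
grip_force: 40.0
```

```bash
cat > trk.py <<'E'
from h import *
import sys
b=save('scene',sys.argv[1]); go(bx(0,0,.2))
a=cv2.imread('pics/s5.png',0); b=cv2.cvtColor(b,cv2.COLOR_RGB2GRAY)
pts=np.array([[270+u/3.75,110+v/3.75] for u,v in((482,213),(345,235),(247,160),(380,235),(460,225),(215,325))],np.float32).reshape(-1,1,2)
q,st,e=cv2.calcOpticalFlowPyrLK(a,b,pts,None,winSize=(13,13)); print(((q-pts)[:,0]).round(2).tolist(),st.ravel())
c=cam('scene')
for dth in(.05,.1):
  d=[]
  for y,x,z in((-.11,-.152,.02),(0,-.12,0.03)):
    P=[np.array(proj(c,bx(.075+x*np.cos(t)+z*np.sin(t),y,.09-x*np.sin(t)+z*np.cos(t)))) for t in(1.9,1.9+dth)]; d.append((P[1]-P[0]).round(2))
  print(dth,d)
E
python3 trk.py s6.png
```

```text
t 15.05 pos [ 0.765  -0.1195  0.1812] box [ 0.2263 -0.0034  0.1812] F [ 4.5 -1.7 10.8] grip 0.386 40.0
travel [ 0.226   0.0037 -0.0215] turn [-0.2  0.7  0.1]
[[1.9299999475479126, 2.109999895095825], [1.9900000095367432, 0.949999988079071], [1.149999976158142, 0.6100000143051147], [1.9299999475479126, 1.3600000143051147], [2.119999885559082, 1.649999976158142], [0.05000000074505806, 0.0]] [1 1 1 1 1 1]
0.05 [array([1.04, 0.57]), array([0.85, 0.63])]
0.1 [array([2.02, 1.25]), array([1.65, 1.33])]
```

>>> step_arm([
  {"travel": [-0.0009, 0, 0.0012], "turn": [0, 0, 0]},
  {"travel": [-0.0009, 0, 0.0012], "turn": [0, 0, 0]},
])

```text
time: 15.25
position: [0.7656, -0.1195, 0.1803]
tool_rot: [-0.251, 3.12, -0.005]
ft_force: [4.0, -1.1, 12.6]
grip_width: 0.388
grip_force: 40.0
```

>>> step_arm([
  {"travel": [-0.0009, 0, 0.0012], "turn": [0, 0, 0]},
  {"travel": [-0.0009, 0, 0.0012], "turn": [0, 0, 0]},
])

```text
time: 15.45
position: [0.7663, -0.1194, 0.1795]
tool_rot: [-0.251, 3.12, -0.005]
ft_force: [2.6, -1.6, 14.7]
grip_width: 0.388
grip_force: 40.0
```

>>> step_arm([
  {"travel": [-0.0007, 0, 0.001], "turn": [0, 0, 0]},
  {"travel": [-0.0007, 0, 0.001], "turn": [0, 0, 0]},
])

```text
time: 15.65
position: [0.7668, -0.1193, 0.1789]
tool_rot: [-0.251, 3.12, -0.005]
ft_force: [1.4, -1.3, 16.5]
grip_width: 0.385
grip_force: 40.0
```

>>> step_arm([
  {"travel": [0, 0, 0], "turn": [0, 0, 0]},
  {"travel": [0, 0, 0], "turn": [0, 0, 0]},
  {"travel": [0, 0, 0], "turn": [0, 0, 0]},
  {"travel": [0, 0, 0], "turn": [0, 0, 0]},
  {"travel": [0, 0, -0.005], "turn": [0, 0, 0]},
], gripper=0.75)

```text
time: 16.15
position: [0.7622, -0.1178, 0.1758]
tool_rot: [0.25, -3.129, -0.002]
ft_force: [-0.8, -0.2, -0.2]
grip_width: 0.719
grip_force: 0.0
```

>>> step_arm([
  {"travel": [0, 0, -0.02], "turn": [0, 0, 0]},
  {"travel": [0, 0, -0.05], "turn": [0, 0, 0]},
  {"travel": [0, 0, -0.09], "turn": [0, 0, 0]},
  {"travel": [0, 0, -0.12], "turn": [0, 0, 0]},
])

```text
time: 16.55
position: [0.7631, -0.1184, 0.3001]
tool_rot: [-0.25, 3.13, -0.001]
ft_force: [0.6, -0.7, 1.0]
grip_width: 0.748
grip_force: 0.0
```

```bash
python3 trk.py s7.png
python3 - <<'E'
from h import *
im=save('top','t7.png'); c=cam('top'); hsv=cv2.cvtColor(im,cv2.COLOR_RGB2HSV)
a=cv2.resize(im[150:250,290:410][:,:,::-1],None,fx=4.5,fy=4.5,interpolation=cv2.INTER_CUBIC)
b=cv2.resize(cv2.imread('pics/s7.png')[130:240,280:410],None,fx=4.1,fy=4.1,interpolation=cv2.INTER_CUBIC)[:,:533]
cv2.imwrite('pics/c7.png',np.hstack([a[:450],b[:450]])[:,:800] if False else cv2.resize(np.hstack([a[:450],b[:450]]),(800,335)))
print(tobox(onz(cam('scene'),319.3,206.5,.113)))
u,v=proj(c,bx(0,.053,.113)); print(u,v)
for vv in range(int(v)-10,int(v)+11,2): print(hsv[vv,int(u)-12:int(u)+13:2,2])
E
```

```text
t 16.6 pos [ 0.7644 -0.119   0.3058] box [ 0.2258 -0.0027  0.3058] F [-1.5  0.5  2.7] grip 0.752 0.0
travel [0.2267 0.0034 0.1039] turn [-0.2  0.5  0.1]
[[1.9800000190734863, 1.9299999475479126], [2.680000066757202, 1.2000000476837158], [0.949999988079071, 0.5899999737739563], [2.0199999809265137, 1.4600000381469727], [2.1700000762939453, 1.5299999713897705], [0.05999999865889549, -0.009999999776482582]] [1 1 1 1 1 1]
0.05 [array([1.04, 0.57]), array([0.85, 0.63])]
0.1 [array([2.02, 1.25]), array([1.65, 1.33])]
[-0.02859107  0.04399823  0.113     ]
335.24022061962575 198.64968118790603
[ 98 101 104 109 116 123 126 124 118 112 108 103 100]
[ 97 100 103 108 114 121 125 124 120 114 106 102  96]
[ 96 100 103 106 112 119 121 116 109  98  86  78  75]
[95 98 99 97 97 95 91 89 86 76 71 68 68]
[87 83 78 72 71 76 80 83 83 74 70 73 67]
[67 65 65 68 68 68 70 68 62 58 57 67 67]
[62 61 64 71 60 55 58 67 79 89 96 98 98]
[ 54  52  58  65  70  84 100 115 122 124 120 111 106]
[ 58  72  84  95 101 110 116 124 128 127 124 115 107]
[ 84  93  98 102 105 109 116 121 124 127 124 117 108]
[ 90  95  98 102 105 108 114 119 123 127 124 119 112]
```

View pics/c7.png

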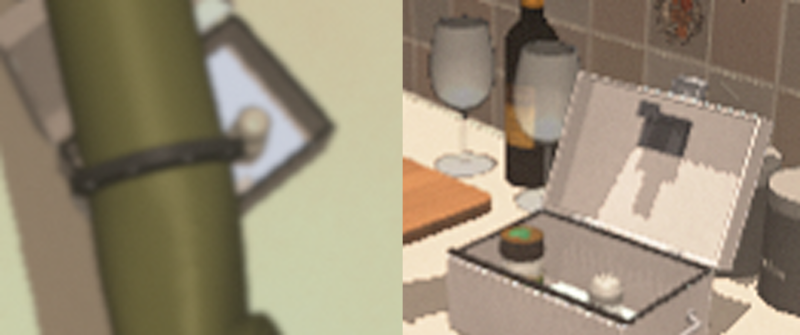

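>>> step_arm([
  {"travel": [0.045, 0.012, 0], "turn": [0, 0, 0]},
  {"travel": [0.09, 0.024, 0], "turn": [0, 0, 0]},
  {"travel": [0.135, 0.036, 0], "turn": [0, 0, 0]},
  {"travel": [0.186, 0.048, 0], "turn": [0, 0, 0]},
  {"travel": [0.186, 0.048, 0], "turn": [0, 0, 0]},
])

```text
time: 17.15
position: [0.5649, -0.1012, 0.2963]
tool_rot: [0.247, -3.127, -0.009]
ft_force: [-0.1, -0.4, 1.0]
grip_width: 0.752
grip_force: 0.0
```

```bash
cat > jar.py <<'E'
from h import *
def blobs(im,c,name,lo,hi,win,amin):
    hsv=cv2.cvtColor(im,cv2.COLOR_RGB2HSV); m=cv2.inRange(hsv,lo,hi); w=np.zeros_like(m); w[win[1]:win[3],win[0]:win[2]]=255; m&=w
    for k in cv2.findContours(m,cv2.RETR_EXTERNAL,cv2.CHAIN_APPROX_NONE)[0]:
        if cv2.contourArea(k)>amin:
            M=cv2.moments(k); u,v=M['m10']/M['m00'],M['m01']/M['m00']; print(name,cv2.contourArea(k),round(u,1),round(v,1),cv2.boundingRect(k),'box@.113',tobox(onz(c,u,v,.113)).round(4))
s=ctrl.get_state(); cw=cam('wrist',s); w=save('wrist','w8.png'); sc=save('scene','s8.png')
g=((40,60,30),(90,255,255))
u,v=proj(cw,bx(-.029,.044,.113)); print('exp',u,v)
blobs(w,cw,'wg',*g,(int(u)-90,int(v)-90,int(u)+90,int(v)+90),20)
blobs(w,cw,'wd',(0,0,0),(180,255,90),(max(0,int(u)-90),max(0,int(v)-90),int(u)+90,int(v)+90),100)
cs=cam('scene'); blobs(sc,cs,'sg',*g,(300,190,340,230),2); blobs(sc,cs,'sd',(0,0,0),(180,255,90),(300,190,340,230),20)
go(bx(-.029,.044,.2))
E
python3 jar.py
```

```text
exp 311.44369536881686 129.0805188159711
wg 202.0 314.5 131.1 (304, 122, 20, 20) box@.113 [-0.0265  0.0478  0.113 ]
wd 1259.0 307.9 145.3 (221, 95, 139, 111) box@.113 [-0.009   0.0394  0.113 ]
sg 7.0 318.1 205.9 (315, 205, 6, 3) box@.113 [-0.0276  0.0497  0.113 ]
sd 28.0 318.8 221.3 (300, 213, 40, 17) box@.113 [-0.1022 -0.0172  0.113 ]
sd 56.5 318.5 211.9 (312, 209, 14, 7) box@.113 [-0.0578  0.0218  0.113 ]
t 17.25 pos [ 0.5708 -0.1001  0.2978] box [0.0376 0.0466 0.2978] F [ 0.2 -0.1  0.4] grip 0.751 0.0
travel [ 0.0668 -0.0027  0.0977] turn [0.1 0.1 0.1]
```

>>> step_arm([
  {"travel": [0.032, 0.001, 0.02], "turn": [0, 0, 0]},
  {"travel": [0.064, 0.0015, 0.05], "turn": [0, 0, 0]},
  {"travel": [0.064, 0.0015, 0.09], "turn": [0, 0, 0]},
  {"travel": [0.064, 0.0015, 0.13], "turn": [0, 0, 0]},
  {"travel": [0.064, 0.0015, 0.15], "turn": [0, 0, 0]},
])

```text
time: 17.75
position: [0.5079, -0.1091, 0.1444]
tool_rot: [0.249, -3.128, 0.001]
ft_force: [-0.8, -0.1, 0.9]
grip_width: 0.752
grip_force: 0.0
```

>>> step_arm([
  {"travel": [0, 0, 0], "turn": [0, 0, 0]},
])

```text
time: 17.85
position: [0.5073, -0.1092, 0.1445]
tool_rot: [0.249, -3.126, 0.002]
ft_force: [-0.1, 0.7, 0.4]
grip_width: 0.747
grip_force: 0.0
```

```bash
python3 jar.py; python3 -c "
from h import *
go(bx(-.0265,.048,.069))"
```

```text
exp 309.27117137631495 210.5930508764043
wg 474.0 313.5 213.8 (297, 199, 31, 30) box@.113 [-0.0264  0.0473  0.113 ]
wd 335.5 315.9 191.6 (287, 181, 53, 36) box@.113 [-0.0443  0.0492  0.113 ]
wd 8364.0 310.6 247.9 (219, 153, 180, 147) box@.113 [0.0028 0.0449 0.113 ]
sg 4.5 318.4 205.9 (315, 205, 6, 3) box@.113 [-0.0269  0.049   0.113 ]
sd 27.0 318.3 221.1 (300, 213, 40, 17) box@.113 [-0.1022 -0.0155  0.113 ]
sd 70.0 318.7 211.3 (312, 205, 14, 11) box@.113 [-0.0547  0.0238  0.113 ]
sd 22.0 327.7 191.5 (316, 190, 17, 5) box@.113 [0.0769 0.0983 0.113 ]
t 17.95 pos [ 0.5096 -0.1097  0.148 ] box [-0.0243  0.0467  0.148 ] F [-0.4  0.9  0.1] grip 0.746 0.0
travel [ 0.0047 -0.0028 -0.052 ] turn [-0.1  0.   0. ]
t 17.95 pos [ 0.5096 -0.1097  0.148 ] box [-0.0243  0.0467  0.148 ] F [-0.4  0.9  0.1] grip 0.746 0.0
travel [0.0022 0.0014 0.079 ] turn [-0.1  0.   0. ]
```

>>> step_arm([
  {"travel": [0.001, 0.0005, 0.025], "turn": [0, 0, 0]},
  {"travel": [0.002, 0.0008, 0.05], "turn": [0, 0, 0]},
  {"travel": [0.002, 0.0008, 0.068], "turn": [0, 0, 0]},
  {"travel": [0.002, 0.0008, 0.077], "turn": [0, 0, 0]},
  {"travel": [0.002, 0.0008, 0.077], "turn": [0, 0, 0]},
])

```text
time: 18.45
position: [0.5068, -0.1089, 0.0707]
tool_rot: [-0.25, 3.132, -0.001]
ft_force: [0.0, 1.4, 0.8]
grip_width: 0.751
grip_force: 0.0
```

>>> step_arm([
  {"travel": [0, 0, 0], "turn": [0, 0, 0]},
  {"travel": [0, 0, 0], "turn": [0, 0, 0]},
  {"travel": [0, 0, 0], "turn": [0, 0, 0]},
  {"travel": [0, 0, 0], "turn": [0, 0, 0]},
  {"travel": [0, 0, 0], "turn": [0, 0, 0]},
], gripper=0.2, force=20)

```text
time: 18.95
position: [0.5069, -0.109, 0.0712]
tool_rot: [-0.25, 3.13, -0.0]
ft_force: [0.3, -0.2, 2.7]
grip_width: 0.499
grip_force: 19.9
```

>>> step_arm([
  {"travel": [0, 0, -0.01], "turn": [0, 0, 0]},
  {"travel": [0, 0, -0.03], "turn": [0, 0, 0]},
  {"travel": [0, 0, -0.06], "turn": [0, 0, 0]},
  {"travel": [0, 0, -0.1], "turn": [0, 0, 0]},
  {"travel": [0, 0, -0.12], "turn": [0, 0, 0]},
])

```text
time: 19.45
position: [0.5072, -0.1092, 0.194]
tool_rot: [-0.249, 3.128, -0.0]
ft_force: [1.0, 0.6, -1.5]
grip_width: 0.501
grip_force: 20.0
```

>>> step_arm([
  {"travel": [-0.002, 0.015, 0], "turn": [0, 0, 0]},
  {"travel": [-0.008, 0.05, 0], "turn": [0, 0, 0]},
  {"travel": [-0.014, 0.09, 0], "turn": [0, 0, 0]},
  {"travel": [-0.02, 0.13, 0], "turn": [0, 0, 0]},
  {"travel": [-0.026, 0.17, 0], "turn": [0, 0, 0]},
])

```text
time: 19.95
position: [0.5044, 0.0646, 0.191]
tool_rot: [-0.249, 3.131, 0.001]
ft_force: [0.3, -0.2, -1.4]
grip_width: 0.503
grip_force: 20.0
```

>>> step_arm([
  {"travel": [-0.006, 0.04, 0], "turn": [0, 0, 0]},
  {"travel": [-0.012, 0.08, 0], "turn": [0, 0, 0]},
  {"travel": [-0.018, 0.115, 0], "turn": [0, 0, 0]},
  {"travel": [-0.02, 0.13, 0], "turn": [0, 0, 0]},
  {"travel": [-0.02, 0.13, 0], "turn": [0, 0, 0]},
])

```text
time: 20.45
position: [0.5032, 0.197, 0.1903]
tool_rot: [0.257, -3.13, 0.0]
ft_force: [0.1, -1.2, -0.9]
grip_width: 0.502
grip_force: 20.0
```

Run:
```python
from h import *
go((.505,.195,.087)); 
c=cam('top'); im=save('top','t9.png'); hsv=cv2.cvtColor(im,cv2.COLOR_RGB2HSV)
m=cv2.inRange(hsv,(5,120,60),(22,255,255)); m[:205]=0; m[335:]=0; m[:,:185]=0;m[:,305:]=0
ys,xs=np.nonzero(m); P=np.array([onz(c,u,v,.021) for u,v in zip(xs,ys)]); print('board',len(P),P.min(0),P.max(0))
```

```text
t 20.45 pos [0.5032 0.197  0.1903] box [0.0179 0.3506 0.1903] F [ 0.1 -1.2 -0.9] grip 0.502 20.0
travel [-0.0015 -0.0022  0.1033] turn [-0.  -0.   0.3]
board 3355 [0.24238524 0.14375841 0.021     ] [0.67035451 0.43742896 0.021     ]
```

>>> step_arm([
  {"travel": [0, 0, 0.03], "turn": [0, 0, 0]},
  {"travel": [0, 0, 0.06], "turn": [0, 0, 0]},
  {"travel": [0, 0, 0.085], "turn": [0, 0, 0]},
  {"travel": [0, 0, 0.1], "turn": [0, 0, 0]},
  {"travel": [0, 0, 0.1], "turn": [0, 0, 0]},
])

```text
time: 21.0
position: [0.5029, 0.192, 0.0887]
tool_rot: [0.245, -3.128, 0.004]
ft_force: [-0.4, 0.3, -0.2]
grip_width: 0.496
grip_force: 20.0
```

>>> step_arm([
  {"travel": [0, 0, 0.001], "turn": [0, 0, 0]},
  {"travel": [0, 0, 0.002], "turn": [0, 0, 0]},
  {"travel": [0, 0, 0.003], "turn": [0, 0, 0]},
  {"travel": [0, 0, 0.003], "turn": [0, 0, 0]},
])

```text
time: 21.4
position: [0.5044, 0.1949, 0.0882]
tool_rot: [-0.25, 3.131, 0.001]
ft_force: [0.4, -0.7, -1.8]
grip_width: 0.502
grip_force: 20.0
```

>>> step_arm([
  {"travel": [0, 0, 0.001], "turn": [0, 0, 0]},
  {"travel": [0, 0, 0.002], "turn": [0, 0, 0]},
  {"travel": [0, 0, 0.002], "turn": [0, 0, 0]},
])

```text
time: 21.7
position: [0.5039, 0.1947, 0.0853]
tool_rot: [0.25, -3.131, 0.0]
ft_force: [-0.0, 1.0, -2.3]
grip_width: 0.498
grip_force: 20.0
```

>>> step_arm([
  {"travel": [0, 0, 0.0007], "turn": [0, 0, 0]},
  {"travel": [0, 0, 0.0014], "turn": [0, 0, 0]},
  {"travel": [0, 0, 0.0014], "turn": [0, 0, 0]},
])

```text
time: 22.0
position: [0.5042, 0.1947, 0.0842]
tool_rot: [-0.25, 3.131, 0.0]
ft_force: [-0.6, -0.3, -0.5]
grip_width: 0.499
grip_force: 20.0
```

>>> step_arm([
  {"travel": [0, 0, 0.0005], "turn": [0, 0, 0]},
  {"travel": [0, 0, 0.001], "turn": [0, 0, 0]},
  {"travel": [0, 0, 0.001], "turn": [0, 0, 0]},
])

```text
time: 22.3
position: [0.5048, 0.1948, 0.0842]
tool_rot: [-0.249, 3.13, 0.001]
ft_force: [-1.3, -0.7, 6.1]
grip_width: 0.501
grip_force: 19.9
```

>>> step_arm([
  {"travel": [0, 0, -0.0005], "turn": [0, 0, 0]},
  {"travel": [0, 0, -0.0005], "turn": [0, 0, 0]},
  {"travel": [0, 0, -0.0005], "turn": [0, 0, 0]},
  {"travel": [0, 0, -0.0005], "turn": [0, 0, 0]},
  {"travel": [0, 0, -0.0005], "turn": [0, 0, 0]},
], gripper=0.8)

```text
time: 22.8
position: [0.5039, 0.1947, 0.0834]
tool_rot: [0.25, -3.131, 0.0]
ft_force: [-0.2, -0.1, 0.0]
grip_width: 0.783
grip_force: 0.0
```

>>> step_arm([
  {"travel": [0, 0, -0.01], "turn": [0, 0, 0]},
  {"travel": [0, 0, -0.03], "turn": [0, 0, 0]},
  {"travel": [0, 0, -0.06], "turn": [0, 0, 0]},
  {"travel": [0, 0, -0.1], "turn": [0, 0, 0]},
  {"travel": [0, 0, -0.14], "turn": [0, 0, 0]},
])

```text
time: 23.3
position: [0.5037, 0.1945, 0.2255]
tool_rot: [-0.25, 3.132, 0.0]
ft_force: [0.1, 1.3, -0.4]
grip_width: 0.8
grip_force: 0.0
```

```bash
python3 trk.py s10.png
python3 - <<'E'
from h import *
import jar
cs=cam('scene'); sc=save('scene','s11.png'); u,v=proj(cs,(.504,.195,.126)); print('cap exp',u,v)
g=((35,50,20),(90,255,255)); jar.blobs(sc,cs,'sg',*g,(int(u)-25,int(v)-25,int(u)+25,int(v)+45),2)
s=ctrl.get_state(); cw=cam('wrist',s); w=save('wrist','w11.png'); u,v=proj(cw,(.504,.195,.126)); print(u,v)
jar.blobs(w,cw,'wg',*g,(int(u)-60,int(v)-60,int(u)+60,int(v)+60),20); print('exp box',tobox((.504,.195,.126)))
E
```

```text
t 23.35 pos [0.5073 0.1959 0.2331] box [0.0218 0.3489 0.2331] F [3.  0.5 5.5] grip 0.799 0.0
travel [ 0.0221 -0.349   0.0314] turn [0.3 0.6 0. ]
[[1.8799999952316284, 1.909999966621399], [2.6700000762939453, 1.2200000286102295], [1.9600000381469727, 0.5400000214576721], [2.049999952316284, 1.4600000381469727], [2.0899999141693115, 1.5399999618530273], [-0.20000000298023224, 0.14000000059604645]] [1 1 1 1 1 1]
0.05 [array([1.04, 0.57]), array([0.85, 0.63])]
0.1 [array([2.02, 1.25]), array([1.65, 1.33])]
exp 25.443556809505708 140.0223896889861
wd 1358.0 71.6 163.9 (0, 99, 115, 131) box@.113 [-0.0033  0.0883  0.113 ]
sd 20.5 316.2 220.4 (300, 213, 40, 17) box@.113 [-0.1026 -0.008   0.113 ]
t 23.45 pos [0.506  0.1954 0.2275] box [0.0204 0.3486 0.2275] F [-0.  -0.3  0.2] grip 0.799 0.0
travel [ 0.0496 -0.3046  0.0263] turn [0.2 0.4 0. ]
cap exp 263.351982218932 174.94288211281705
sg 5.0 240.1 191.4 (238, 190, 6, 4) box@.113 [-0.1126  0.3172  0.113 ]
sg 36.0 266.3 193.4 (264, 189, 6, 11) box@.113 [-0.0672  0.2386  0.113 ]
314.1746269614513 191.20601676621595
wg 326.0 313.9 191.2 (301, 180, 25, 24) box@.113 [0.0216 0.3482 0.113 ]
exp box [0.01834654 0.34848444 0.126     ]
```

```bash
python3 -c "
from bench import ctrl
print(ctrl.close_job())"
```

```text
the job is handed in; nothing more can be done
None
```

I handed the job in at about 23.5 s: the lid is open against its rear stops, the jar with the flat dark cap stands upright on the chopping board, and the salt shaker was not moved. After release, the cameras showed the lid still back and the jar's cap where I set it down.

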